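Unlock the pet feeder and hold its tray release down with the splined key

ROBOT

A 6-joint arm with a two-finger parallel gripper is mounted at the origin on the work surface. World frame = base frame: x ahead of the robot, y to its left, z up, the work surface at z = 0. Lengths are in mm, angles in rad, forces in N, time in s.
With the tool pointing down it reaches from about 350 to 850 mm from the base axis. Payload 8.1 kg.
Tool frame: the origin (TCP) lies midway between the tips of the shut fingers; the grasp point (between the pads) lies 19 mm behind it (manip.hold_point_z is the distance from the TCP to the grasp point, in mm); x points along the fingers, z is the direction in which the jaws open and shut, and the axes are right-handed (so a half turn about x gives the same grasp; the last joint's range is limited). The gripper opens to 85 mm and grips with 20 to 120 N. Pads are 22 mm wide; open, the fingers measure 114 mm over their backs; the gripper's body (76 mm by 85 mm) begins 54 mm behind the grasp point. The pads swing forward as they close: fully open they stand 13 mm farther back than shut.
Start: joints at [-1.256, 0.13, 1.488, -0, 1.523, -0.085], TCP at [233.56, -552.679, 195.492] pointing down, gripper open.
Joint ranges: [-2.96, 2.96], [-0.89, 2.26], [0.02, 2.5], [-1.34, 4.48], [0, 2.73], [-2.66, 2.66]. Speed limits (rad/s): [2.39, 2.39, 2.79, 3.14, 3.14, 3.14].

INTERFACE

Orientations are given as a unit quaternion [w, x, y, z].
In Python, from workcell import telemetry, cams, manip gives the robot as it stands.
- The arm moves only by the tool apply_moves, never from a script. Its argument "increments" is a list of rows, each a list of 7 numbers: the turn, a rotation vector about the world's x, y, z in units of 5 degrees (1.0 is 5 degrees), then the shift along the world's x, y, z in m, then the finger opening in m, from 0 to 0.0854. A call has 1 to 10 rows; each row shifts and turns the commanded pose from where the row before left it; what a row does not reach is not made up. A row lasts 1/12 s, in which the tool goes at most 41.7 mm and 7.16 degrees, less where a joint would pass 70% of its speed; a pose out of reach is approached as far as the arm can. A call is refused whole if a number of a shift passes 0.0417 or a number of a turn 1, either way. A call with a gripper value outside its range is refused whole. The fingers move at their own pace and stop on an object; the grip force is fixed at half the most. Time passes only in rows, so rows that do not move let the fingers close. It gives the time, the measured TCP pose, the force and the opening at its end, in the units of the state.
- telemetry.get_obs(): the state, without advancing time (a new reading comes with each control period).
- cams.snapshot(name): name is "scene" or "side" or "wrist"; returns a dict with "frame" (480x640x3 uint8, red, green, blue), "fx", "fy", "cx", "cy" (pixels), "k1" (the pictures are not rectified: a ray, as slopes to the right and down, at radius r is drawn at 1 + k1 r^2 times it, then the intrinsics apply), "rvec" (rotation vector, rad) and "tvec" (3), from world to camera coordinates, as OpenCV has them; the wrist camera has in their place "hand_eye" (4x4, takes a point from camera to tool coordinates, whose origin is the TCP and whose axes are the tool frame's). Camera axes: x right, y down, z forward; pixel columns grow to the right and rows downward; lengths in mm; the calibration is good to about 2 mm. A picture is of the moment at which its call begins: read the wrist's pose just before it. There is no depth.
- manip.finish_job(): hands the job in, once; it reports no verdict.
The state is a dict: "time": time; "q": joint angles; "qd": joint speeds; "joint_efforts": joint torques, N m; "tcp_pos": TCP position; "tool_rot": TCP orientation; "ft_force": force on the tool from outside, world axes, zero at the start; "moment": the same for the moment, N m; "finger_gap": opening from 0.0 (shut) to 1.0 (fully open).
Only numpy, scipy, OpenCV 4.12 (cv2) and the standard library are available. Lean on these libraries where they do the work, as an engineer would, in place of code of your own. Each camera call takes 0.05 s, during which the arm holds its last target. There are 200 camera calls.

TASK

Take the service key from its stand, push it fully home in the lock screw near the edge of the feeder's lid and turn the screw clockwise to its stop to unlock it. Then lift the key out, turn it until its splines mesh with the recess of the sprung button in the middle of the lid, slide it fully home and press the button all the way down, so that the tray can be taken out. Finish while holding: keep the key gripped and the button pressed down to the very end, and leave everything else on the counter where it is.

Things in the scene. Friction and masses are not known exactly. Their poses are not given: they have to be found in the camera images.
- key: Upright steel service key in its stand, 0.12 kg. Collar: disc 34 mm across, 5 mm thick. Below it a stem 22 mm long of '+' section: two crossed plates 22 mm wide, 5 mm thick, along the key's x and y, lower edges rounded. Above the collar a neck 16 mm across, then the handle. Origin: centre of the collar's underside, the face that lands on a socket's rim when home. z up.
- key_grip (a point): Middle of the key's black bar handle: 44 mm (x) by 16 mm (y) by 34 mm high, from 20 to 54 mm above the key's origin. This point is 37 mm above that origin; grip across the 16 mm thickness (the key's y axis).
- stand: Fixed grey block 70 x 70 x 34 mm with a round well, 27 mm across and 27 mm deep, in which the key stands, its collar on the block's top. The well lets the key turn freely. Origin: centre of the underside.
- feeder: Fixed round white pet feeder, 224 mm across, flat lid at 75 mm. Origin: centre of the underside, z up. The sprung button rises from the lid's middle (rim at 107 mm), the lock screw 62 mm from it in the feeder's -x direction (rim at 103 mm). Both are round metal heads 36 mm across with the same '+' recess, 22 mm deep or more: slots 8 mm wide, 25 mm long. The key fits in any of four quarter turns.
- lock_top (a point): Centre of the lock screw's rim. Its x and y axes lie along the slots and turn with the screw.
- lock (a joint): Angle of the captive lock screw, rad: 0 locked, grows clockwise seen from above, stop at 1.2 (unlocked). Starts between 0 and 0.15; friction 0.1 N m; stays where it is left and does not rise. The key has about 0.15 rad of play in the recess and must turn that much farther than the screw.
- hub: The metal head of the sprung button in the middle of the lid. Origin: centre of its rim; x and y axes along the slots of its recess, z up. Its angle differs from run to run; it is stiff to turn (0.25 N m), so the key has to be turned to suit it.
- button (a joint): How far the button is pushed down, m: 0 up, 0.008 fully down at its stop. Spring: about 2 N to start, 8 N fully down; it springs back up when let go.
- saucer: Bystander: cream-white ceramic saucer, 130 mm across, 18 mm high. Origin under its centre.
- teaspoon: Bystander: steel teaspoon, 140 mm long, lying in front of the feeder.
- canister: Bystander: green plastic canister, 84 mm across, 110 mm high. Origin under its centre.
- tray_lower: Bystander: lower of two stacked empty aluminium trays, 100 x 140 x 24 mm. Origin under its centre.
- tray_upper: Bystander: upper of the two stacked trays, same size.
- food_can: Bystander: closed food can, 68 mm across, 55 mm high. Origin under its centre.
- water_bowl: Bystander: empty ceramic water bowl, 120 mm across, 50 mm high. Origin under its centre.
Things that resemble listed ones, but are neither listed nor needed, are in the scene too. Leave any yellow look-alike of the key alone. Leave any brown look-alike of the feeder alone.

How it is judged (in metres and radians):
On the way:
1. the lock screw is turned to its stop (past 1.0 rad) with the key home in it (value of joint lock above 1 rad and distance between key and lock_top below 0.008 m), for 0.1 s.
At the end, for the whole second after the job is handed in: Lock screw past 1.0 of 1.2 rad; key meshed in the button (collar within 3 mm of the rim, axes within 5 mm and 0.25 rad, tilt under 0.12 rad), holding it down more than 6 of its 8 mm with over 3 N, the fingers still on the key with over 2 N (value of joint lock above 1 rad and value of joint button above 0.006 m and horizontal distance between key and hub below 0.005 m and z of key in the frame of hub below 0.003 m and angle between key's own z axis and vertical below 0.12 rad and (angle between the x axis of key and the x axis of hub, either way round below 0.25 rad or angle between the x axis of key and the y axis of hub, either way round below 0.25 rad) and contact force between key and hub above 3 N and contact force between the fingers and key above 2 N); the arm keeps its last pose, push and grip.
It fails at once if a bystander is shifted by more than 30 mm (distance of any of saucer, teaspoon, canister, tray_lower, tray_upper, food_can, water_bowl from where it was at the start of the episode above 0.03 m).
It also fails if it takes over 51 s, if anything falls off the work surface, if the arm or the gripper's body presses on something with over 40 N, if the wrist force passes 120 N, or if a joint passes its speed limit or range.

## Working session

There is one attempt and no reset: what is moved stays moved. The work goes in short steps, Python scripts to look and compute and a tool call to move; the robot and the scene stay as the last step left them, time stands still between calls to the robot, and variables do not carry over. Pictures are saved under pics/ and viewed, about 8 in all and at most 12, crops included, and the job is handed in when it is done.

Besides the shell and the picture viewer there is one more tool, called after "Request:" in YAML: its name, and indented under it one key for each argument. apply_moves: Moves the arm, as the interface text tells. Its arguments: {"type":"object","properties":{"increments":{"type":"array","items":{"type":"array","items":{"type":"number"}}}},"required":["increments"]}

```bash
mkdir -p pics; cat > h.py <<'E'
import numpy as np, cv2
from scipy.spatial.transform import Rotation as R
from workcell import telemetry, cams, manip
def snap(n):
    o=telemetry.get_obs(); s=cams.snapshot(n)
    if n=="wrist":
        q=o["tool_rot"]; T=np.eye(4); T[:3,:3]=R.from_quat([q[1],q[2],q[3],q[0]]).as_matrix(); T[:3,3]=o["tcp_pos"]
        M=T@np.array(s["hand_eye"]); 
    else:
        M=np.eye(4); r=cv2.Rodrigues(np.array(s["rvec"],float))[0]; M[:3,:3]=r.T; M[:3,3]=-r.T@np.array(s["tvec"],float).ravel()
    s["M"]=M; return s
def ray(s,u,v):
    d=np.array([(u-s["cx"])/s["fx"],(v-s["cy"])/s["fy"]]); k=s["k1"]; x=d.copy()
    for _ in range(20): x=d/(1+k*(x@x))
    return s["M"][:3,3], s["M"][:3,:3]@np.array([x[0],x[1],1])
def onz(s,u,v,z):
    c,d=ray(s,u,v); return c+d*(z-c[2])/d[2]
def proj(s,p):
    c=s["M"][:3,:3].T@(np.array(p,float)-s["M"][:3,3]); x=c[:2]/c[2]; x=x*(1+s["k1"]*(x@x))
    return np.array([x[0]*s["fx"]+s["cx"],x[1]*s["fy"]+s["cy"]])
def tri(a,pa,b,pb):
    c1,d1=ray(a,*pa); c2,d2=ray(b,*pb); d1/=np.linalg.norm(d1); d2/=np.linalg.norm(d2)
    t=np.linalg.lstsq(np.stack([d1,-d2],1),c2-c1,rcond=None)[0]
    p,q=c1+t[0]*d1,c2+t[1]*d2; return (p+q)/2,np.linalg.norm(p-q)
def save(im,n): cv2.imwrite("pics/"+n,cv2.cvtColor(im,cv2.COLOR_RGB2BGR))
E
python3 - <<'E'
from h import *
import pickle
a=snap("scene");b=snap("side")
pickle.dump((a,b),open("s.pkl","wb"))
save(a["frame"],"scene.png");save(b["frame"],"side.png")
for s in(a,b): print(s["M"].round(2),s["fx"],s["k1"])
o=telemetry.get_obs();print(o["time"],o["tool_rot"],o["ft_force"],o["finger_gap"],manip.hold_point_z)
E
```

```text
[[-6.80000e-01  5.80000e-01 -4.50000e-01  1.18165e+03]
 [ 7.30000e-01  5.40000e-01 -4.20000e-01  6.51370e+02]
 [-0.00000e+00 -6.10000e-01 -7.90000e-01  1.35138e+03]
 [ 0.00000e+00  0.00000e+00  0.00000e+00  1.00000e+00]] 607.3954503431037 -0.1157818844709241
[[ 9.90000e-01 -1.20000e-01  1.10000e-01  3.21100e+02]
 [-1.60000e-01 -7.00000e-01  6.90000e-01 -9.06510e+02]
 [-0.00000e+00 -7.00000e-01 -7.10000e-01  1.00512e+03]
 [ 0.00000e+00  0.00000e+00  0.00000e+00  1.00000e+00]] 555.009148396025 -0.04618330557555078
0.1 [ 0.58886527  0.39113498  0.58977554 -0.39040483] [-0.37995825  0.50907966 -0.17136311] 0.9996816267908243 18.700000000000003
```

View pics/scene.png

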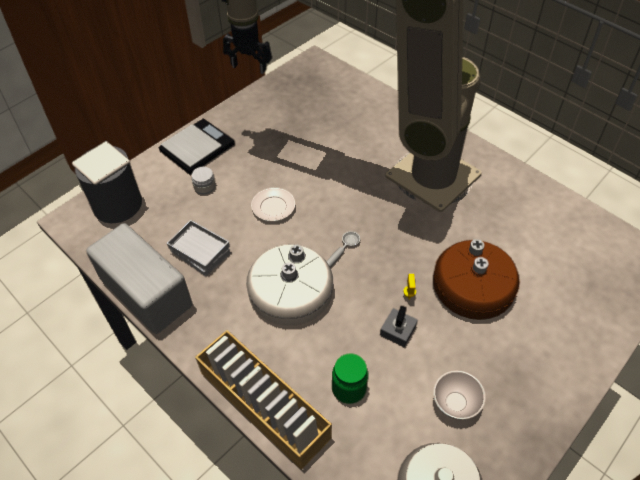

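View pics/side.png

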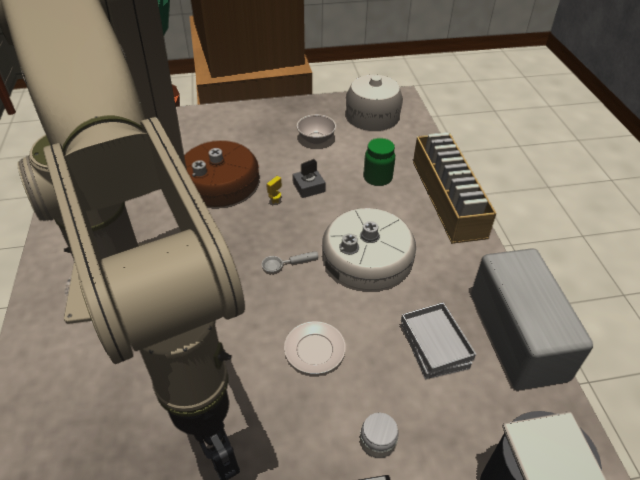

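The scene view shows the white feeder at (290,280), with its heads at (289,270) and (296,254), and the black-handled key in its grey stand at (400,322). In the side view these are at (369,245), (370,229), (349,242) and (309,178).

Possible mix-ups:
- **Key:** black handle in the grey stand at scene (400,322), or the yellow one at (410,287). I choose the black one.
- **Feeder:** white at (290,280), brown at (476,278), or the white pot at (440,470). I choose the white one with two heads.
- **Button or lock:** in the side view the middle head is (370,229), so that is the button. The head near the edge, (349,242), is the lock.

Next is one close crop to check these choices.

```bash
python3 - <<'E'
from h import *
import pickle
a,b=pickle.load(open("s.pkl","rb"))
def crop(s,u,v,w,h,k): return cv2.resize(s["frame"][v:v+h,u:u+w],None,fx=k,fy=k,interpolation=cv2.INTER_CUBIC)
top=np.hstack([crop(a,370,290,66,66,6),crop(a,265,235,66,66,6)])
bot=np.hstack([crop(b,280,150,66,50,6),crop(b,325,210,66,50,6)])
save(np.vstack([top[:300],bot]),"c.png")
for n,pa,pb in[("button",(289,268),(370,226)),("lock",(296.5,251),(349,240)),("key",(401.5,310),(309,163)),("stand",(398,330),(310,185))]:
    print(n,*tri(a,pa,b,pb))
# feeder white masks
for s,box in((a,(235,225,345,335)),(b,(310,195,430,300))):
    x0,y0,x1,y1=box; c=s["frame"][y0:y1,x0:x1].astype(int); m=((c.min(2)>120)&(c.max(2)-c.min(2)<40)).astype(np.uint8)
    ct=max(cv2.findContours(m,0,2)[0],key=cv2.contourArea); e=cv2.fitEllipse(ct); print(e[0][0]+x0,e[0][1]+y0,e[1], onz(s,e[0][0]+x0,e[0][1]+y0,60))
E
```

```text
button [602.81544689 -18.77959103 105.01071363] 0.5819826252736179
lock [547.51058456 -47.24934424  96.42689946] 0.9634407101641725
key [501.22521312 259.77402968  89.67700552] 5.366029680668341
stand [506.30297036 265.1774844    6.84623956] 1.4375735071739026
285.87084197998047 266.8636054992676 (81.59602355957031, 115.63114929199219) [585.20803488 -51.63132913  60.        ]
373.13063049316406 242.6031265258789 (107.82083892822266, 124.52984619140625) [610.76541366 -30.24354768  60.        ]
```

View pics/c.png

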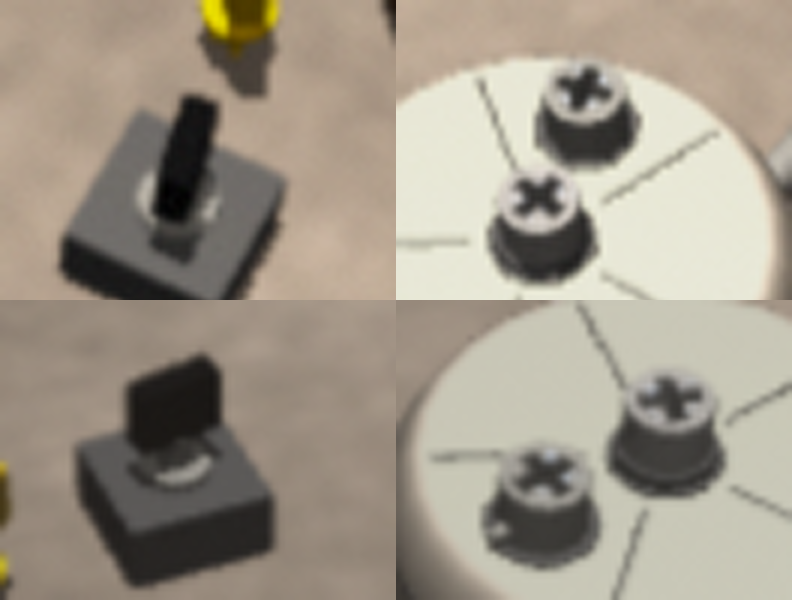

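The crop confirms the choices: a black key in the grey stand, and two '+' heads on the white lid. The button is at scene (289,268) and side (371,226); the lock is at scene (296,250) and side (350,239.5). Next I'll work out the approach.

```bash
python3 - <<'E'
from h import *
import pickle
a,b=pickle.load(open("s.pkl","rb"))
for n,pa,pb in[("button",(289,268),(370.8,226.2)),("lock",(296.3,249.7),(350,239.5)),("key",(401.3,316.3),(309.2,167.5))]:
    print(n,*tri(a,pa,b,pb))
p=onz(b,280+128/6,150+88/6,88);q=onz(b,280+208/6,150+55/6,88);print(p,q,np.degrees(np.arctan2(*(q-p)[1::-1])))
print(onz(a,289,268,107),onz(a,296.3,249.7,103),onz(b,370.8,226.2,107),onz(b,350,239.5,103))
o=telemetry.get_obs();q=o["tool_rot"];print(R.from_quat([q[1],q[2],q[3],q[0]]).as_matrix().round(3),o["tcp_pos"])
E
```

```text
button [603.71467776 -19.13046576 104.99258576] 1.3181027604595812
lock [548.07364516 -48.87191353 100.2498938 ] 1.6161454894150777
key [503.52478262 264.80392171  69.6181076 ] 3.086265601142187
[482.38290216 255.92693012  88.        ] [521.3735152  273.69532119  88.        ] 24.499202996397013
[604.0170315  -17.81398837 107.        ] [548.67963155 -47.06626892 103.        ] [603.62739166 -21.51230836 107.        ] [548.04924679 -51.9842135  103.        ]
[[-0.001  0.921  0.389]
 [ 0.002  0.389 -0.921]
 [-1.     0.    -0.002]] [ 233.3845942  -552.15579905  194.55389326]
```

Request:
apply_moves:
  increments:
    - [0, 0, 0, 0.011, 0.034, 0.002, 0.06]
    - [0, 0, 0, 0.011, 0.034, 0.002, 0.06]
    - [0, 0, 0, 0.011, 0.034, 0.002, 0.06]
    - [0, 0, 0, 0.011, 0.034, 0.002, 0.06]
    - [0, 0, 0, 0.011, 0.034, 0.002, 0.06]
    - [0, 0, 0, 0.011, 0.034, 0.002, 0.06]
    - [0, 0, 0, 0.011, 0.034, 0.002, 0.06]
    - [0, 0, 0, 0.011, 0.034, 0.002, 0.06]
    - [0, 0, 0, 0.011, 0.034, 0.002, 0.06]
    - [0, 0, 0, 0.011, 0.034, 0.002, 0.06]

```text
time: 0.93
tcp_pos: [343.5, -210.9, 215.3]
tool_rot: [0.589, 0.391, 0.589, -0.391]
ft_force: [-0.2, -0.8, 0.2]
finger_gap: 0.702
```

Request:
apply_moves:
  increments:
    - [0, 0, 0, 0.011, 0.034, 0, 0.06]
    - [0, 0, 0, 0.011, 0.034, 0, 0.06]
    - [0, 0, 0, 0.011, 0.034, 0, 0.06]
    - [0, 0, 0, 0.011, 0.034, 0, 0.06]
    - [0, 0, 0, 0.011, 0.034, 0, 0.06]
    - [0, 0, 0, 0.011, 0.034, 0, 0.06]
    - [0, 0, 0, 0.011, 0.034, 0, 0.06]
    - [0, 0, 0, 0.011, 0.034, 0, 0.06]
    - [0, 0, 0, 0.011, 0.034, 0, 0.06]
    - [0, 0, 0, 0.011, 0.034, 0, 0.06]

```text
time: 1.77
tcp_pos: [453.5, 129.3, 215.2]
tool_rot: [0.589, 0.391, 0.589, -0.391]
ft_force: [-0.1, -0.6, 0.5]
finger_gap: 0.704
```

Request:
apply_moves:
  increments:
    - [0, 0, 0, 0.012, 0.034, 0, 0.06]
    - [0, 0, 0, 0.012, 0.034, 0, 0.06]
    - [0, 0, 0, 0.013, 0.034, 0, 0.06]
    - [0, 0, 0, 0.013, 0.034, 0, 0.06]
    - [0, 0, 0, 0, 0, 0, 0.06]
    - [0, 0, 0, 0, 0, 0, 0.06]

```text
time: 2.27
tcp_pos: [503.0, 264.6, 213.8]
tool_rot: [0.589, 0.389, 0.59, -0.391]
ft_force: [-0.8, -0.9, -0.6]
finger_gap: 0.707
```

```bash
python3 - <<'E'
from h import *
import pickle
s=snap("wrist");pickle.dump(s,open("w1.pkl","wb"));save(s["frame"],"w1.png")
o=telemetry.get_obs();print(o["time"],o["tcp_pos"],o["q"],o["ft_force"]);print(np.array(s["hand_eye"]).round(2),s["fx"])
print(proj(s,[503,263,88]))
E
```

```text
2.3167 [502.988149   263.50944428 214.37876217] [ 3.92504217e-01  3.87345437e-02  1.55077669e+00 -3.09692715e-04
  1.55435913e+00  1.56210904e+00] [ 0.02756478 -0.83440935  0.17790544]
[[ 0.0000e+00 -3.1000e-01  9.5000e-01 -1.7795e+02]
 [-0.0000e+00 -9.5000e-01 -3.1000e-01  8.0440e+01]
 [ 1.0000e+00 -0.0000e+00 -0.0000e+00 -1.5000e-01]
 [ 0.0000e+00  0.0000e+00  0.0000e+00  1.0000e+00]] 381.68188901389675
[312.39945417 223.09074799]
```

View pics/w1.png

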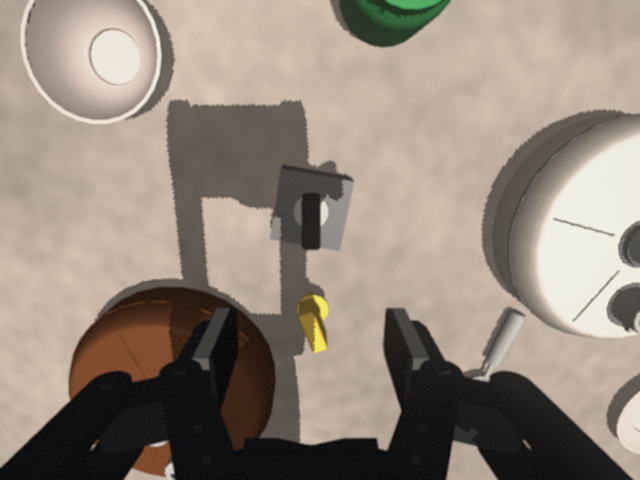

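The wrist view shows the black handle at about (311,192–249) on the stand, nearly aligned with the jaws, with the yellow look-alike at (312,320).

```bash
python3 - <<'E'
from h import *
import pickle
s=pickle.load(open("w1.pkl","rb"))
c=s["frame"][185:255,292:332].astype(int); m=(c.max(2)<45).astype(np.uint8)
n,l,st,ce=cv2.connectedComponentsWithStats(m); i=1+np.argmax(st[1:,4]); ct=cv2.findContours((l==i).astype(np.uint8),0,2)[0][0]
r=cv2.boxPoints(cv2.minAreaRect(ct))+[292,185]; print(st[i],r)
r=r[np.argsort(r[:,1])]; lo=r[2:].mean(0); hi=r[:2].mean(0)
P=onz(s,*lo,88);Q=onz(s,*hi,88);d=(Q-P)/np.linalg.norm(Q-P);print(P,Q,np.linalg.norm(Q-P),np.degrees(np.arctan2(d[1],d[0])),P+22*d)
E
```

```text
[ 10   8  18  56 898] [[301.04487324 247.93575668]
 [302.24515629 192.72272062]
 [319.15021133 193.09022141]
 [317.94992828 248.30325699]]
[482.06031106 256.69561427  88.        ] [525.48220635 274.09901378  88.        ] 46.77968902405176 21.840803633112966 [502.48117568 264.8802516   88.        ]
```

Request:
apply_moves:
  increments:
    - [0, 0, 0, 0, 0, -0.018, 0.06]
    - [0, 0, 0, 0, 0, -0.018, 0.06]
    - [0, 0, 0, 0, 0, -0.018, 0.06]
    - [0, 0, 0, 0, 0, -0.018, 0.06]
    - [0, 0, 0, 0, 0, -0.018, 0.06]
    - [0, 0, 0, 0, 0, -0.018, 0.06]
    - [0, 0, 0, 0, 0, -0.018, 0.06]
    - [0, 0, 0, 0, 0, -0.018, 0.06]
    - [0, 0, 0, 0, 0, -0.018, 0.06]
    - [0, 0, 0, 0, 0, 0, 0.06]

```text
time: 3.15
tcp_pos: [500.7, 260.7, 49.8]
tool_rot: [0.588, 0.389, 0.59, -0.393]
ft_force: [-0.6, -0.1, -1.0]
finger_gap: 0.702
```

Request:
apply_moves:
  increments:
    - [0, 0, 0, 0, 0, 0, 0]
    - [0, 0, 0, 0, 0, 0, 0]
    - [0, 0, 0, 0, 0, 0, 0]
    - [0, 0, 0, 0, 0, 0, 0]
    - [0, 0, 0, 0, 0, 0, 0]
    - [0, 0, 0, 0, 0, 0, 0]
    - [0, 0, 0, 0, 0, 0, 0]
    - [0, 0, 0, 0, 0, 0, 0]

```text
time: 3.82
tcp_pos: [503.6, 263.4, 53.6]
tool_rot: [0.589, 0.391, 0.589, -0.391]
ft_force: [0.5, -0.4, 0.1]
finger_gap: -0.006
```

```bash
python3 - <<'E'
from h import *
import pickle
s=snap("wrist");a=snap("scene");b=snap("side")
def crop(s,u,v,w,h,k): return cv2.resize(s["frame"][v:v+h,u:u+w],None,fx=k,fy=k,interpolation=cv2.INTER_CUBIC)
x=crop(s,220,80,200,300,2); y=np.vstack([crop(a,350,260,100,100,3),crop(b,260,110,100,100,3)])
save(np.hstack([x,y]),"g.png")
for _ in range(1): o=telemetry.get_obs();print(o["tcp_pos"],o["finger_gap"])
E
```

```text
[503.49417522 263.32821265  53.41767121] 0.0016426478958747705
```

View pics/g.png

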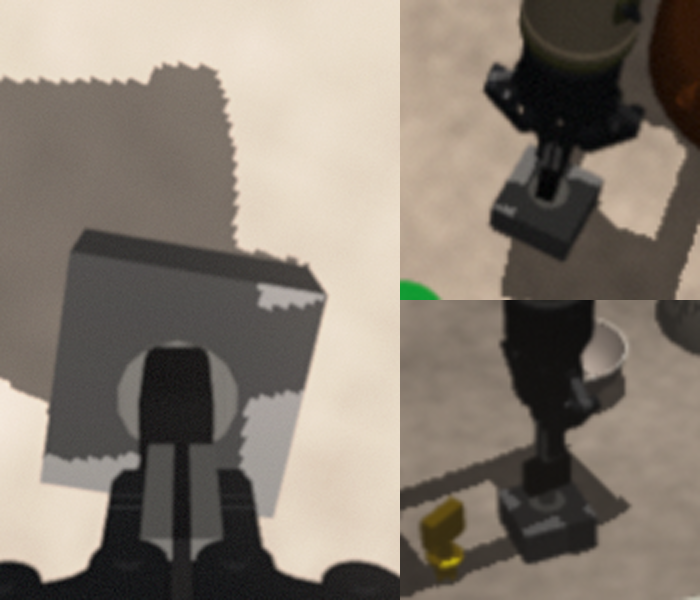

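```bash
python3 - <<'E'
from h import *
s=snap("wrist"); q=telemetry.get_obs()
Rm=R.from_quat(np.roll(q["tool_rot"],-1)).as_matrix()
for p in [(0,0,0),(-19,0,0),(-19,11,0),(-19,-11,0),(0,11,0),(0,-11,0),(-35,11,0),(0,20,0),(-40,0,0)]:
    print(p,proj(s,q["tcp_pos"]+Rm@np.array(p)))
for p in [(482,256.7,88),(525,274,88),(482,256.7,54),(525,274,54)]: print(p,proj(s,p))
print(Rm.round(2), q["tcp_pos"])
E
```

```text
(0, 0, 0) [310.67696186 286.1895682 ]
(-19, 0, 0) [310.70920275 303.19626985]
(-19, 11, 0) [310.71775714 281.31006644]
(-19, -11, 0) [310.7008916  324.19400878]
(0, 11, 0) [310.68404344 266.04210019]
(0, -11, 0) [310.67005883 305.60511961]
(-35, 11, 0) [310.75205977 296.86354149]
(0, 20, 0) [310.68997056 248.99503155]
(-40, 0, 0) [310.75333005 326.51023332]
(482, 256.7, 88) [305.60017063 364.65332475]
(525, 274, 88) [307.12510294 267.29238444]
(482, 256.7, 54) [306.35707118 325.52357252]
(525, 274, 54) [307.68670833 241.69010852]
[[-0.    0.92  0.39]
 [-0.    0.39 -0.92]
 [-1.   -0.   -0.  ]] [503.48857148 263.31766228  53.38290481]
```

The fingers read as shut, and the crop doesn't settle whether the handle is between them. A small lift will tell.

Request:
apply_moves:
  increments:
    - [0, 0, 0, 0, 0, 0.01, 0]
    - [0, 0, 0, 0, 0, 0.01, 0]
    - [0, 0, 0, 0, 0, 0.01, 0]
    - [0, 0, 0, 0, 0, 0.01, 0]
    - [0, 0, 0, 0, 0, 0.01, 0]
    - [0, 0, 0, 0, 0, 0.01, 0]
    - [0, 0, 0, 0, 0, 0, 0]

```text
time: 4.6
tcp_pos: [505.3, 264.1, 116.9]
tool_rot: [0.59, 0.392, 0.588, -0.389]
ft_force: [1.8, -0.2, 0.4]
finger_gap: -0.001
```

```bash
python3 - <<'E'
from h import *
s=snap("wrist");a=snap("scene");b=snap("side")
def crop(s,u,v,w,h,k): return cv2.resize(s["frame"][v:v+h,u:u+w],None,fx=k,fy=k,interpolation=cv2.INTER_CUBIC)
x=crop(s,210,180,200,300,2); y=np.vstack([crop(a,370,250,60,60,5),crop(b,280,110,60,60,5)])
save(np.hstack([x,y]),"g2.png")
o=telemetry.get_obs();print(o["tcp_pos"],o["finger_gap"],o["ft_force"])
E
```

```text
[503.50113799 263.29340662 113.40215313] 0.0003635148590502572 [-1.00033131 -1.03702712 -0.87763354]
```

View pics/g2.png

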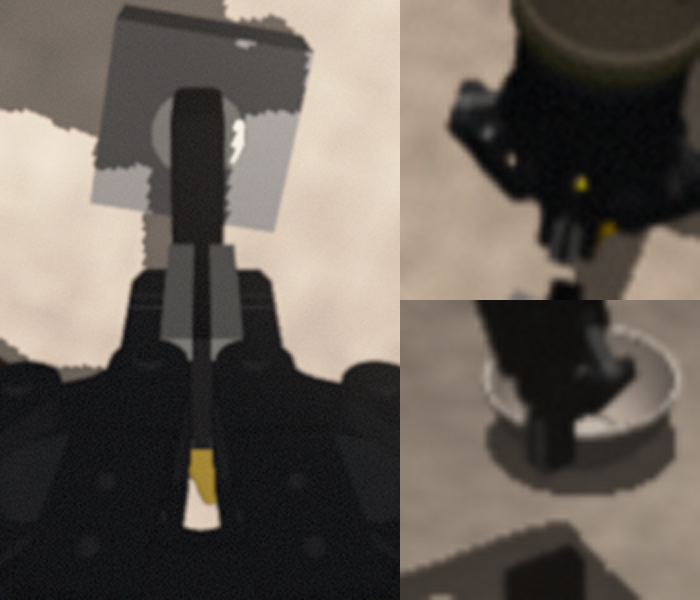

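The key stayed in the stand, and the fingertips end well above the reported TCP. I'll triangulate the real tip.

```bash
python3 - <<'E'
from h import *
a=snap("scene");b=snap("side");w=snap("wrist");q=telemetry.get_obs();print(q["tcp_pos"])
print(tri(a,(402.5,302),b,(310,143.6)))
Rm=R.from_quat(np.roll(q["tool_rot"],-1)).as_matrix()
for x in(-45,-40,-35,-30,-19): print(x,[proj(w,q["tcp_pos"]+Rm@np.array((x,y,z))).round(0) for y,z in((11,0),(11,8),(-11,8))])
print(proj(a,q["tcp_pos"]),proj(b,q["tcp_pos"]))
E
```

```text
[502.94362136 263.05873627 112.53562532]
(array([508.73875853, 266.19400742, 145.38541709]), np.float64(2.4158938068727935))
-45 [array([311., 308.]), array([331., 308.]), array([330., 356.])]
-40 [array([311., 302.]), array([331., 302.]), array([330., 350.])]
-35 [array([311., 297.]), array([330., 297.]), array([329., 343.])]
-30 [array([311., 292.]), array([330., 292.]), array([329., 337.])]
-19 [array([311., 281.]), array([328., 281.]), array([328., 324.])]
[402.07181467 306.80117987] [308.48379224 154.87631547]
```

The visible tips sit about 35–38 mm behind the reported TCP (wrist view −40 mm, stereo +33 mm). I'll open, go down to a reported TCP z of about 17, and regrip.

Request:
apply_moves:
  increments:
    - [0, 0, 0, 0, 0, 0, 0.06]
    - [0, 0, 0, 0, 0, 0, 0.06]
    - [0, 0, 0, 0, 0, 0, 0.06]
    - [0, 0, 0, 0, 0, 0, 0.06]
    - [0, 0, 0, 0, 0.001, -0.016, 0.06]
    - [0, 0, 0, 0, 0, -0.016, 0.06]
    - [0, 0, 0, 0, 0, -0.016, 0.06]
    - [0, 0, 0, 0, 0, -0.016, 0.06]
    - [0, 0, 0, 0, 0, -0.01, 0.06]
    - [0, 0, 0, 0, 0, -0.01, 0.06]

```text
time: 5.73
tcp_pos: [503.3, 264.2, 28.6]
tool_rot: [0.589, 0.391, 0.589, -0.391]
ft_force: [0.4, 1.8, 0.3]
finger_gap: 0.706
```

Request:
apply_moves:
  increments:
    - [0, 0, 0, 0, 0, -0.006, 0.06]
    - [0, 0, 0, 0, 0, -0.006, 0.06]
    - [0, 0, 0, 0, 0, 0, 0]
    - [0, 0, 0, 0, 0, 0, 0]
    - [0, 0, 0, 0, 0, 0, 0]
    - [0, 0, 0, 0, 0, 0, 0]
    - [0, 0, 0, 0, 0, 0, 0]
    - [0, 0, 0, 0, 0, 0, 0]
    - [0, 0, 0, 0, 0, 0, 0]

```text
time: 6.48
tcp_pos: [504.4, 264.6, 18.5]
tool_rot: [0.59, 0.391, 0.589, -0.39]
ft_force: [-0.2, 0.4, 5.8]
finger_gap: 0.182
```

Gripped: the opening of about 15.5 mm matches the 16 mm handle. Now lift and carry it to a viewing place beside the lock.

Request:
apply_moves:
  increments:
    - [0, 0, 0, 0, 0, 0.01, 0]
    - [0, 0, 0, 0, 0, 0.015, 0]
    - [0, 0, 0, 0, 0, 0.02, 0]
    - [0, 0, 0, 0, 0, 0.025, 0]
    - [0, 0, 0, 0, 0, 0.025, 0]
    - [0, 0, 0, 0, 0, 0.025, 0]
    - [0, 0, 0, 0, -0.01, 0.015, 0]
    - [0, 0, 0, 0, -0.02, 0, 0]
    - [0, 0, 0, -0.001, -0.02, 0, 0]
    - [0, 0, 0, -0.001, -0.025, 0, 0]

```text
time: 7.32
tcp_pos: [501.2, 189.3, 153.2]
tool_rot: [0.59, 0.391, 0.59, -0.39]
ft_force: [0.3, -0.7, -1.4]
finger_gap: 0.177
```

Request:
apply_moves:
  increments:
    - [0, 0, 0, -0.002, -0.028, 0, 0]
    - [0, 0, 0, -0.002, -0.028, 0, 0]
    - [0, 0, 0, -0.002, -0.028, 0, 0]
    - [0, 0, 0, -0.002, -0.028, 0, 0]
    - [0, 0, 0, -0.002, -0.028, 0, 0]
    - [0, 0, 0, -0.002, -0.028, 0, 0]
    - [0, 0, 0, -0.002, -0.028, 0, 0]
    - [0, 0, 0, -0.002, -0.028, 0, 0]
    - [0, 0, 0, -0.002, -0.024, 0, 0]
    - [0, 0, 0, 0, -0.017, 0, 0]

```text
time: 8.15
tcp_pos: [482.6, -77.6, 152.6]
tool_rot: [0.589, 0.391, 0.589, -0.391]
ft_force: [0.7, 0.1, -0.7]
finger_gap: 0.181
```

Request:
apply_moves:
  increments:
    - [0, 0, 0, 0, 0, 0, 0]
    - [0, 0, 0, 0, 0, 0, 0]

```text
time: 8.32
tcp_pos: [483.1, -76.2, 152.5]
tool_rot: [0.589, 0.391, 0.589, -0.391]
ft_force: [-0.1, 0.6, -1.4]
finger_gap: 0.178
```

```bash
python3 - <<'E'
from h import *
import pickle
s=snap("wrist");a=snap("scene");b=snap("side");o=telemetry.get_obs();pickle.dump((s,a,b,o),open("w2.pkl","wb"));save(s["frame"],"w2.png")
print(o["time"],o["tcp_pos"],o["tool_rot"],o["q"],o["ft_force"],o["finger_gap"])
print(proj(s,(604,-20,107)),proj(s,(548,-50,103)))
E
```

```text
8.4667 [483.42189577 -74.77946841 152.46579002] [ 0.58928641  0.39060962  0.58967345 -0.39044958] [-2.58651312e-01 -1.48942033e-01  1.84461546e+00  3.92934003e-04
  1.44636509e+00  9.11522694e-01] [-0.22280834 -0.76638679 -1.71381673] 0.17887605793849234
[301.15276011  15.0974865 ] [312.39548544 139.21938585]
```

View pics/w2.png

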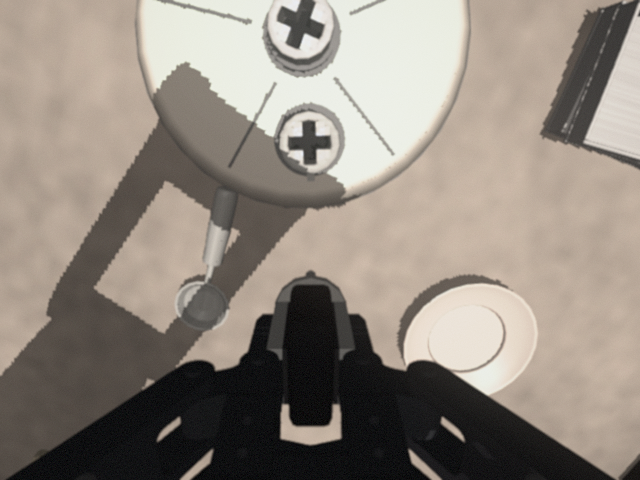

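The view shows the key held, with its bar at (310,285–425). The lock head is at (309,142) and the button head at (301,22), both with clear crosses.

```bash
cat > cross.py <<'E'
from h import *
def cross(s,u,v,z,r=17):
    """slot centre and yaw (mod 90) of a '+' recess near pixel (u,v), on plane z; rectified top-down patch, 5 px/mm"""
    c=onz(s,u,v,z); k=5;n=2*r*k
    for it in range(3):
        g=np.array([[proj(s,(c[0]-r+j/k,c[1]-r+i/k,z)) for j in range(n)] for i in range(n)],np.float32)
        im=cv2.cvtColor(cv2.remap(s["frame"],g[...,0],g[...,1],cv2.INTER_LINEAR),cv2.COLOR_RGB2GRAY)
        t,m=cv2.threshold(im,0,255,cv2.THRESH_OTSU|cv2.THRESH_BINARY_INV)
        yy,xx=np.mgrid[:n,:n]; m[np.hypot(xx-n/2,yy-n/2)>(r-2.5)*k]=0
        nn,l,st,ce=cv2.connectedComponentsWithStats(m); i=1+np.argmax(st[1:,4]); b=l==i
        p=ce[i]/k-r; c=c+[p[0],p[1],0]
    x,y=xx[b]-ce[i][0],yy[b]-ce[i][1]; f=np.hypot(x,y)>6*k
    a=np.angle(np.exp(4j*np.arctan2(y,x))[f].sum())/4
    return c,np.degrees(a),st[i,4]/k/k,im
E
python3 - <<'E'
from cross import *
import pickle
s,a,b,o=pickle.load(open("w2.pkl","rb"))
L=cross(s,309,142,103);B=cross(s,301,24,107)
print(L[:3],B[:3])
for n,(pa,pb,z) in dict(L=((296.3,249.7),(350,239.5),103),B=((289,268),(370.8,226.2),107)).items():
    for t,p in((a,pa),(b,pb)):
        try: print(n,cross(t,*p,z)[:3])
        except Exception as e: print(e)
save(np.hstack([L[3],B[3]]),"cr.png")
# key: bar ends, collar
g=cv2.cvtColor(s["frame"],cv2.COLOR_RGB2GRAY)
print(g[300,270:350]);print(g[275:300,310]);print(g[270:440:5,300])
Rm=R.from_quat(np.roll(o["tool_rot"],-1)).as_matrix();k=o["tcp_pos"]+[0,0,16.5];ya=Rm[:,1];za=Rm[:,2]
for nm,d in dict(topfar=22*ya+[0,0,54],topnear=-22*ya+[0,0,54],botfar=22*ya+[0,0,20],colfar=17*ya+[0,0,5],topR=22*ya+8*za+[0,0,54]).items(): print(nm,proj(s,k+d))
E
```

```text
(array([545.54927296, -48.96299176, 103.        ]), np.float64(24.556311215024277), np.float64(316.12)) (array([603.56433133, -19.59142082, 107.        ]), np.float64(-0.746837143975745), np.float64(395.04))
L (array([548.56103487, -48.85277605, 103.        ]), np.float64(24.75576374881887), np.float64(305.76))
L (array([544.80747963, -48.63473258, 103.        ]), np.float64(23.947363313656844), np.float64(378.56))
B (array([603.87609311, -20.37496965, 107.        ]), np.float64(0.9159361548527224), np.float64(308.96))
B (array([602.55883826, -20.97488346, 107.        ]), np.float64(0.1896728794351479), np.float64(335.12))
[170 172 169 169 165 138  99  81  91  95  97  94  97  95  93  94  96  96
  94  83  53  24  14  19  16  26  20  18  22  20  19  19  13  23  21  21
  22  22  19  21  20  17  25  21  22  16  19  17  22  14  26  23  28  20
  24  33  25  21  24  22  34  61  87  93  95  94  94  93  91  93  96  96
  93  89  93 123 155 173 175 177]
[ 63  67  73  88  98 100 101 100  94  73  44  30  23  24  28  30  22  20
  21  26  24  26  20  27  25]
[174 170  87  41  23  19  19  19  15  19  17  17  25  22  19  19  15  14
  18  15   8  14  11  11  17   9  19   9  11  16  12  54 183 187]
topfar [306.75034654 312.36561716]
topnear [307.50430832 422.84487297]
botfar [307.56934427 271.60661416]
colfar [307.88705739 269.26670436]
topR [332.12447107 312.29285881]
```

```bash
python3 - <<'E'
from cross import *
import pickle
from scipy.optimize import least_squares
s,a,b,o=pickle.load(open("w2.pkl","rb"))
g=cv2.cvtColor(s["frame"],cv2.COLOR_RGB2GRAY)
print(g[262:292,302]);print(g[262:292,310]);print(g[262:292,318]);print(g[418:432,310]); print([ (r,g[r,262:360:2].tolist()) for r in (290,320)])
Rm=R.from_quat(np.roll(o["tool_rot"],-1)).as_matrix();ya,za=Rm[:,1],Rm[:,2]
# rows: point in key frame (x along ya)
F=[((-22,0,54),425),((22,0,20),285.5),((17,0,2.5),277),((11,0,-20),270.5)]
def f(p):
    dy,dz,t=p;Rt=R.from_rotvec(za*t).as_matrix();k0=o["tcp_pos"]+np.array([0,0,16.5+37+dz])+dy*ya
    return [proj(s,k0+Rt@(x*ya+np.array([0,0,z-37])))[1]-r for (x,_,z),r in F]
print(f([0,0,0])); r=least_squares(f,[0,0,0]);print(r.x,np.degrees(r.x[2]),r.fun)
r=least_squares(lambda p:f([p[0],p[1],0]),[0,0]);print(r.x,r.fun)
E
```

```text
[175 177 176 176 174 174 175 173 172 171 172 172 175 163 132  89  69  75
  93 102 102  97  70  40  28  24  21  23  24  24]
[181 179 180 179 179 179 174 158 122  88  70  67  66  63  67  73  88  98
 100 101 100  94  73  44  30  23  24  28  30  22]
[184 181 179 180 180 180 178 178 180 180 179 180 177 166 131  88  70  80
  95 104 104  96  74  44  29  31  19  24  29  25]
[ 20  13  15  15   9  17  13  55 110 157 180 181 182 183]
[(290, [172, 173, 174, 176, 173, 176, 174, 175, 178, 147, 82, 93, 100, 103, 92, 39, 23, 19, 20, 23, 24, 24, 22, 29, 30, 26, 23, 22, 29, 27, 29, 25, 27, 32, 73, 100, 95, 95, 81, 127, 177, 177, 180, 179, 180, 182, 181, 182, 183]), (320, [21, 23, 15, 17, 21, 56, 62, 63, 61, 62, 60, 56, 28, 12, 18, 5, 19, 10, 12, 17, 24, 15, 17, 21, 17, 11, 17, 18, 14, 16, 18, 21, 22, 14, 21, 19, 25, 53, 63, 59, 63, 63, 65, 62, 37, 25, 28, 26, 28])]
[np.float64(-2.155127028268339), np.float64(-13.893385844460681), np.float64(-9.81482505733237), np.float64(-8.571577711201769)]
[-10.48873115  -9.75846274   0.04119978] 2.3605732652826448 [ 0.00259754 -0.49293598  0.9704567  -0.48039789]
[-8.69140037 -8.02802628] [ 0.10939914 -2.10848958  1.04161504  1.31803321]
```

```bash
python3 - <<'E'
from cross import *
import pickle
from scipy.optimize import least_squares
s,a,b,o=pickle.load(open("w2.pkl","rb"))
k=o["tcp_pos"]+[0,0,16.5]
im=[]
for t in(a,b):
    u,v=proj(t,k+[0,0,10]).astype(int)-[33,33]; print(u,v); im.append(cv2.resize(t["frame"][v:v+66,u:u+66],(396,396),interpolation=cv2.INTER_CUBIC))
    for z in(-22,0,5,20,54): print(z,(proj(t,k+[0,0,z])-[u,v])*6)
save(cv2.convertScaleAbs(np.hstack(im),alpha=1.6,beta=20),"k.png")
E
```

```text
272 177
-22 [202.6184112  251.04440782]
0 [201.16576874 217.91354348]
5 [200.83141964 210.2813123 ]
20 [199.8188647  187.15240474]
54 [197.46971318 133.40445707]
291 192
-22 [198.31249392 265.51970713]
0 [199.19802604 222.27786001]
5 [199.40238444 212.29137626]
20 [200.02250848 181.97053186]
54 [201.46843538 111.17293062]
```

View pics/k.png

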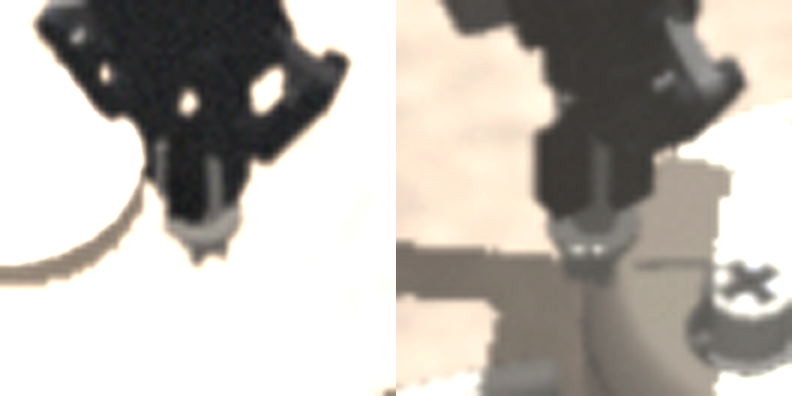

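In both fixed views the collar sits within about 1 mm of where it was predicted, upright in the grip at about (202,225) and (196,222). Next I'll hover over the lock at (546.8, −48.5) with yaw +1.5°.

Request:
apply_moves:
  increments:
    - [0, 0, 0.1, 0.01, 0.004, 0, 0]
    - [0, 0, 0.1, 0.015, 0.006, 0, 0]
    - [0, 0, 0.1, 0.015, 0.007, 0, 0]
    - [0, 0, 0, 0.015, 0.006, -0.01, 0]
    - [0, 0, 0, 0.009, 0.004, -0.015, 0]
    - [0, 0, 0, 0, 0, -0.012, 0]
    - [0, 0, 0, 0, 0, 0, 0]
    - [0, 0, 0, 0, 0, 0, 0]

```text
time: 9.13
tcp_pos: [546.0, -48.0, 114.3]
tool_rot: [0.594, 0.382, 0.596, -0.383]
ft_force: [0.1, 0.4, -0.2]
finger_gap: 0.179
```

```bash
python3 - <<'E'
from cross import *
import pickle
S=[];P=[];Y=[]
for n in("scene","side","wrist")*2:
    t=snap(n);S.append(t);o=telemetry.get_obs();P.append(o["tcp_pos"]);Rm=R.from_quat(np.roll(o["tool_rot"],-1)).as_matrix();Y.append(np.degrees(np.arctan2(Rm[1,1],Rm[0,1])))
k=np.mean(P,0)+[0,0,16.5];print(k,np.std(P,0),np.mean(Y),o["q"][5],o["finger_gap"])
im=[]
for t in S[:2]:
    u,v=proj(t,k+[0,0,-10]).astype(int)-[30,30]; im.append(cv2.resize(t["frame"][v:v+60,u:u+60],(390,390),interpolation=cv2.INTER_CUBIC))
    print(u,v,[((proj(t,p)-[u,v])*6.5).round(0) for p in(k,k-[0,0,22],(546.8,-48.5,103))])
save(cv2.convertScaleAbs(np.hstack(im),alpha=1.5,beta=20),"k2.png")
pickle.dump(S,open("w3.pkl","wb"))
E
```

```text
[547.60427065 -48.79104711 132.81250596] [0.41562741 0.21737103 0.44739036] 24.40502792167273 0.9628224852618681 0.17468411646848392
265 214 [array([199., 182.]), array([201., 216.]), array([204., 227.])]
319 202 [array([202., 177.]), array([199., 222.]), array([196., 237.])]
```

View pics/k2.png

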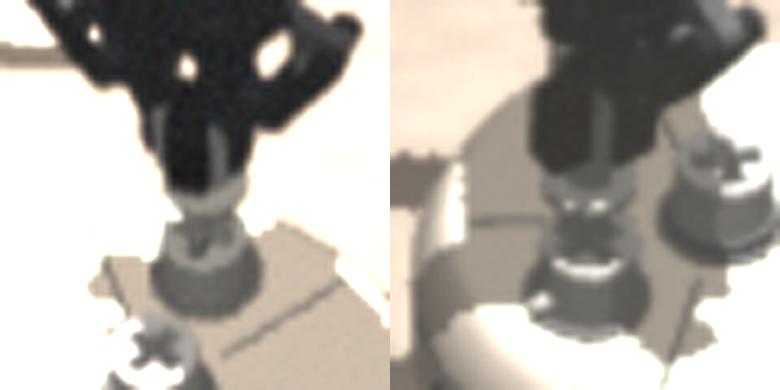

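```bash
python3 - <<'E'
import pickle,cv2,numpy as np
S=pickle.load(open("w3.pkl","rb"))
for i,(u0,rows) in((0,(284,range(242,254))),(1,(336,range(228,250)))):
    g=np.mean([cv2.cvtColor(S[j]["frame"],cv2.COLOR_RGB2GRAY) for j in(i,i+3)],0).astype(int)
    print(u0)
    for r in rows: print(r,*["%3d"%x for x in g[r,u0:u0+26]])
E
```

```text
284
242 191 189 185 182 177 150  73  32  17  13  11  14  30  49  65  72  82  91 116 165 184 187 187 187 187 186
243 191 189 186 182 172 151  98  65  52  39  35  37  52  69  81  86  86  93 127 171 186 187 187 187 188 187
244 209 208 206 204 191 186 141  95  83  76  69  71  75  84  87  86  83  99 151 183 187 188 187 187 187 186
245 235 236 235 236 235 234 210 137  97  83  83  85  85  85  81  78  76 122 182 186 185 188 187 185 185 183
246 239 239 239 239 239 238 228 183 137  76  72  75  73  74  65  60  73 141 201 204 201 199 187 180 181 181
247 239 240 239 239 240 236 198 180 162  78  59  55  55  56  57  57  69 101 169 231 233 224 201 160 162 167
248 239 239 240 239 239 230 149 104  77  59  57  55  51  51  57  63  73  88 124 226 236 223 208 132 115 129
249 239 239 240 240 238 205 112  79  62  58  56  56  50  54  60  61  69  86 106 182 212 147 131 118 114 112
250 239 239 239 239 236 177  99  86  80  67  54  53  47  52  59  58  62  82  90 105 130 118 115 115 115 116
251 238 239 239 239 234 155  93  88  85  79  54  50  42  60  70  65  69  85  80  74 102 114 115 115 115 116
252 223 229 231 
[... 1879 characters left out ...]
 142 144 142 142 128  86  58  51  66  85  91  92  92
244  91  91  91  82  59  47  46  49  56  66  83 106 114 119 131 120 102  82  60  49  48  54  70  87  92  93
245  92  91  89  71  52  45  46  50  53  56  59  67  72  75  81  75  65  57  50  48  47  47  59  85  91  93
246  92  91  89  67  50  50  59  55  53  55  56  58  58  59  59  55  56  53  49  48  47  47  53  82  91  92
247  92  91  89  67  61  90 124  87  59  55  56  57  58  57  57  56  57  53  49  47  47  46  51  76  90  92
248 107 106 104  88 105 135 145 108  67  56  56  56  57  58  58  57  56  53  49  47  47  47  52  80  91  92
249 183 183 181 156 106 107  97  75  58  55  56  56  58  57  57  56  56  52  49  47  46  47  57  84  91  92
```

Request:
apply_moves:
  increments:
    - [0, 0, 0, 0.001, -0.0005, 0, 0]
    - [0, 0, 0, 0, 0, -0.003, 0]
    - [0, 0, 0, 0, 0, -0.003, 0]
    - [0, 0, 0, 0, 0, -0.002, 0]
    - [0, 0, 0, 0, 0, -0.002, 0]
    - [0, 0, 0, 0, 0, -0.002, 0]
    - [0, 0, 0, 0, 0, 0, 0]

```text
time: 10.02
tcp_pos: [548.6, -48.8, 103.0]
tool_rot: [0.594, 0.383, 0.595, -0.383]
ft_force: [2.0, 2.4, -3.5]
finger_gap: 0.179
```

Request:
apply_moves:
  increments:
    - [0, 0, 0, 0, 0, -0.002, 0]
    - [0, 0, 0, 0, 0, -0.002, 0]
    - [0, 0, 0, 0, 0, -0.002, 0]
    - [0, 0, 0, 0, 0, -0.002, 0]
    - [0, 0, 0, 0, 0, 0, 0]

```text
time: 10.43
tcp_pos: [548.7, -48.8, 95.2]
tool_rot: [0.594, 0.383, 0.594, -0.383]
ft_force: [1.8, 4.5, -1.5]
finger_gap: 0.178
```

```bash
python3 - <<'E'
from h import *
P=[];F=[]
for _ in range(4): snap("side");o=telemetry.get_obs();P.append(o["tcp_pos"]);F.append(o["ft_force"])
print(np.mean(P,0),np.mean(F,0))
E
```

```text
[548.67507654 -48.79547181  95.20539028] [ 2.53592539  5.20621339 -1.34580278]
```

Going in smoothly. I'll ease the side load a little and push home.

Request:
apply_moves:
  increments:
    - [0, 0, 0, 0.0003, 0.0006, -0.001, 0]
    - [0, 0, 0, 0, 0, -0.002, 0]
    - [0, 0, 0, 0, 0, -0.002, 0]
    - [0, 0, 0, 0, 0, -0.002, 0]
    - [0, 0, 0, 0, 0, -0.001, 0]
    - [0, 0, 0, 0, 0, -0.001, 0]
    - [0, 0, 0, 0, 0, 0, 0]

```text
time: 11.22
tcp_pos: [548.9, -48.7, 87.4]
tool_rot: [0.594, 0.383, 0.594, -0.383]
ft_force: [-3.7, 3.1, 8.5]
finger_gap: 0.174
```

Request:
apply_moves:
  increments:
    - [0, 0, 0, 0, 0, -0.001, 0]
    - [0, 0, 0, 0, 0, 0, 0]
    - [0, 0, 0, 0, 0, 0, 0]

```text
time: 11.47
tcp_pos: [549.0, -48.6, 87.4]
tool_rot: [0.595, 0.383, 0.594, -0.383]
ft_force: [-6.6, 4.6, 15.3]
finger_gap: 0.177
```

Home in the lock: z stays at 87.4 while the force rises from 8.5 to 15 N. Turning clockwise now.

Request:
apply_moves:
  increments:
    - [0, 0, -0.5, -0.0003, 0.0002, 0, 0]
    - [0, 0, -0.8, 0, 0, 0, 0]
    - [0, 0, -0.8, 0, 0, 0, 0]
    - [0, 0, -0.8, 0, 0, 0, 0]
    - [0, 0, -0.8, 0, 0, 0, 0]
    - [0, 0, -0.8, 0, 0, 0, 0]
    - [0, 0, -0.8, 0, 0, 0, 0]
    - [0, 0, -0.8, 0, 0, 0, 0]

```text
time: 12.13
tcp_pos: [549.7, -49.6, 87.4]
tool_rot: [0.473, 0.527, 0.471, -0.527]
ft_force: [-1.1, -2.1, 11.6]
finger_gap: 0.178
```

Request:
apply_moves:
  increments:
    - [0, 0, -0.8, 0, 0, 0, 0]
    - [0, 0, -0.8, 0, 0, 0, 0]
    - [0, 0, -0.8, 0, 0, 0, 0]
    - [0, 0, -0.8, 0, 0, 0, 0]
    - [0, 0, -0.8, 0, 0, 0, 0]
    - [0, 0, -0.8, 0, 0, 0, 0]
    - [0, 0, -0.8, 0, 0, 0, 0]
    - [0, 0, 0, 0, 0, 0, 0]

```text
time: 12.8
tcp_pos: [549.1, -51.1, 87.4]
tool_rot: [-0.331, -0.625, -0.328, 0.626]
ft_force: [-5.3, -5.8, 12.3]
finger_gap: 0.178
```

```bash
cat > st.py <<'E'
from h import *
P=[];F=[];M=[];Y=[]
for _ in range(3):
    snap("side");o=telemetry.get_obs();P.append(o["tcp_pos"]);F.append(o["ft_force"]);M.append(o["moment"]);Rm=R.from_quat(np.roll(o["tool_rot"],-1)).as_matrix();Y.append(np.degrees(np.arctan2(Rm[1,1],Rm[0,1])))
print(o["time"],np.mean(P,0).round(2),np.mean(F,0).round(2),np.mean(M,0).round(3),"yaw",np.mean(Y).round(2),"q6",o["q"][5],"tilt",np.degrees(np.arccos(-Rm[2,0])),o["finger_gap"])
E
python3 st.py
```

```text
12.95 [549.16 -51.    87.42] [-5.04 -6.04 12.54] [-1.111  0.967  0.019] yaw -34.17 q6 1.984793659798114 tilt 0.2472597946723141 0.17535651570256647
```

Request:
apply_moves:
  increments:
    - [0, 0, -0.6, -0.0003, -0.0004, 0, 0]
    - [0, 0, -0.6, 0, 0, 0, 0]
    - [0, 0, -0.6, 0, 0, 0, 0]
    - [0, 0, -0.6, 0, 0, 0, 0]
    - [0, 0, -0.6, 0, 0, 0, 0]
    - [0, 0, 0, 0, 0, 0, 0]

```text
time: 13.45
tcp_pos: [548.6, -51.7, 87.4]
tool_rot: [-0.247, -0.663, -0.244, 0.663]
ft_force: [-6.3, -6.5, 13.3]
finger_gap: 0.178
```

```bash
python3 st.py
```

```text
13.6 [548.59 -51.65  87.4 ] [-6.32 -7.72 13.32] [-1.333  1.24   0.072] yaw -49.16 q6 2.2457109377419315 tilt 0.2607392326150774 0.17889267803604242
```

Request:
apply_moves:
  increments:
    - [0, 0, -0.5, -0.0004, -0.0005, 0, 0]
    - [0, 0, -0.5, 0, 0, 0, 0]
    - [0, 0, -0.5, 0, 0, 0, 0]
    - [0, 0, 0, 0, 0, 0, 0]

```text
time: 13.93
tcp_pos: [548.1, -52.0, 87.4]
tool_rot: [-0.204, -0.677, -0.201, 0.678]
ft_force: [-7.7, -7.3, 13.9]
finger_gap: 0.179
```

```bash
python3 st.py
```

```text
14.0833 [548.07 -51.98  87.42] [-7.09 -6.6  14.3 ] [-1.179  1.379  1.367] yaw -56.55 q6 2.3742122827072265 tilt 0.2671919339275896 0.17904955078031362
```

The z moment rose to 1.37 N m with the yaw at −56.5°, so the screw is at its stop. Now relieve the load, lift out, turn back to the hub angle (about 0°) and move over the button. The drift of the TCP during the turn puts the key axis about 2.6 mm behind the TCP along the tool's −y.

Request:
apply_moves:
  increments:
    - [0, 0, 0.8, 0, 0, 0, 0]
    - [0, 0, 0.8, 0, 0, 0.001, 0]
    - [0, 0, 0, 0, 0, 0.004, 0]
    - [0, 0, 0, 0, 0, 0.006, 0]
    - [0, 0, 0, 0, 0, 0.008, 0]
    - [0, 0, 0, 0, 0, 0.008, 0]
    - [0, 0, 0, 0, 0, 0.006, 0]
    - [0, 0, 0, 0, 0, 0, 0]

```text
time: 14.75
tcp_pos: [548.5, -49.4, 119.9]
tool_rot: [0.25, 0.662, 0.249, -0.661]
ft_force: [1.0, -0.0, -0.6]
finger_gap: 0.181
```

```bash
python3 st.py; python3 - <<'E'
from cross import *
for n,u,v in(("scene",296.3,249.7),("side",350,239.5)):
    s=snap(n)
    try: print(cross(s,u,v,103)[:3])
    except Exception as e: print(e)
E
```

```text
14.9 [547.83 -49.22 118.55] [ 0.   -0.26 -1.88] [ 0.016 -0.009 -0.011] yaw -48.62 q6 2.2364005167498315 tilt 0.044781882165601646 0.17488273640356064
(array([548.67963155, -47.06626892, 103.        ]), np.float64(-6.680443060427095e-14), np.float64(661.3199999999999))
(array([548.11322734, -47.43918955, 103.        ]), np.float64(41.11921183946292), np.float64(616.6800000000001))
```

Request:
apply_moves:
  increments:
    - [0, 0, 0.97, 0.0058, 0.0029, 0.003, 0]
    - [0, 0, 0.97, 0.0058, 0.0029, 0, 0]
    - [0, 0, 0.97, 0.0058, 0.0028, 0, 0]
    - [0, 0, 0.97, 0.0058, 0.0029, 0, 0]
    - [0, 0, 0.97, 0.0058, 0.0028, 0, 0]
    - [0, 0, 0.97, 0.0058, 0.0029, 0, 0]
    - [0, 0, 0.97, 0.0057, 0.0028, 0, 0]
    - [0, 0, 0.97, 0.0058, 0.0029, 0, 0]
    - [0, 0, 0.98, 0.0058, 0.0028, 0, 0]
    - [0, 0, 0.98, 0.0057, 0.0029, 0, 0]

```text
time: 15.83
tcp_pos: [605.5, -20.4, 120.7]
tool_rot: [0.501, 0.499, 0.501, -0.499]
ft_force: [-0.2, 0.0, -2.2]
finger_gap: 0.176
```

Request:
apply_moves:
  increments:
    - [0, 0, 0, 0, 0, 0, 0]
    - [0, 0, 0, 0, 0, 0, 0]

```text
time: 16.0
tcp_pos: [605.3, -20.5, 120.8]
tool_rot: [-0.499, -0.5, -0.5, 0.501]
ft_force: [0.1, 0.5, -1.9]
finger_gap: 0.181
```

```bash
python3 st.py; python3 - <<'E'
from cross import *
import pickle
w2=pickle.load(open("w2.pkl","rb"))[0]
print("hub wrist",cross(w2,301,24,107)[:2])
im=[]
for n,p in(("scene",(604,-20,110)),("side",(604,-20,110))):
    t=snap(n);u,v=proj(t,p).astype(int)-[33,36];print(u,v);im.append(cv2.resize(t["frame"][v:v+66,u:u+66],(396,396),interpolation=cv2.INTER_CUBIC))
    if n=="scene": print("lock",cross(t,296.3,249.7,103)[:3])
    else: print("lock",cross(t,350,239.5,103)[:3])
    o=telemetry.get_obs();print([((proj(t,q)-[u,v])*6).round() for q in((603,-20.7,107),(603,-20.7,137))])
save(cv2.convertScaleAbs(np.hstack(im),alpha=1.4,beta=20),"k3.png")
E
```

```text
16.15 [605.17 -20.75 121.07] [ 0.11 -0.11 -1.52] [-0.     0.009 -0.012] yaw -0.14 q6 1.454045427731432 tilt 0.03507915474914368 0.175701433170958
hub wrist (array([603.56433133, -19.59142082, 107.        ]), np.float64(-0.746837143975745))
255 230
lock (array([548.56217383, -50.02429125, 103.        ]), np.float64(40.74088820034386), np.float64(630.6))
[array([201., 223.]), array([197., 181.])]
337 188
lock (array([547.43416896, -48.92495013, 103.        ]), np.float64(-42.2156847333295), np.float64(307.71999999999997))
[array([201., 228.]), array([207., 171.])]
```

View pics/k3.png

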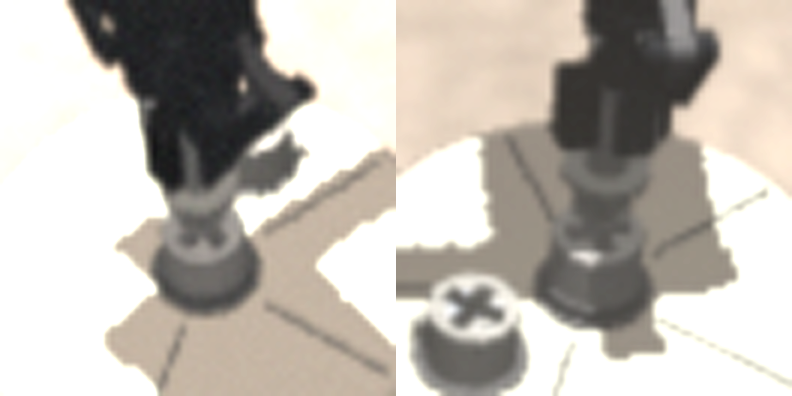

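The lock screw now reads −42.2°, a turn of 66.5°, so it is at its stop (about 1.2 rad). The key looks centred over the button, with collar and head centres at (203,…) in the scene crop and (208/202,…) in the side crop. Going down.

Request:
apply_moves:
  increments:
    - [0, 0, 0, 0, 0, -0.003, 0]
    - [0, 0, 0, 0, 0, -0.003, 0]
    - [0, 0, 0, 0, 0, -0.002, 0]
    - [0, 0, 0, 0, 0, -0.002, 0]
    - [0, 0, 0, 0, 0, -0.002, 0]
    - [0, 0, 0, 0, 0, -0.001, 0]
    - [0, 0, 0, 0, 0, 0, 0]

```text
time: 16.83
tcp_pos: [605.4, -20.6, 108.0]
tool_rot: [0.5, 0.5, 0.5, -0.5]
ft_force: [-1.1, 0.8, -1.5]
finger_gap: 0.177
```

```bash
python3 st.py
```

```text
16.9833 [605.62 -20.68 108.44] [-0.03  0.15 -1.37] [-0.002  0.06   0.022] yaw 0.01 q6 1.4519467977576836 tilt 0.0018770974266510035 0.17613976442390647
```

Request:
apply_moves:
  increments:
    - [0, 0, 0, 0, 0, -0.003, 0]
    - [0, 0, 0, 0, 0, -0.003, 0]
    - [0, 0, 0, 0, 0, -0.003, 0]
    - [0, 0, 0, 0, 0, -0.003, 0]
    - [0, 0, 0, 0, 0, -0.003, 0]
    - [0, 0, 0, 0, 0, 0, 0]

```text
time: 17.48
tcp_pos: [605.2, -20.6, 92.4]
tool_rot: [0.5, 0.5, 0.5, -0.5]
ft_force: [-0.5, 0.2, -1.6]
finger_gap: 0.177
```

```bash
python3 st.py
```

```text
17.6333 [605.49 -20.64  93.11] [-0.67  0.32 -1.35] [ 0.001  0.186 -0.028] yaw 0.01 q6 1.4519300109483664 tilt 0.020106008038295174 0.18064258595642116
```

Clean so far, with almost no force. Next: down through home (about 91.4) and press.

Request:
apply_moves:
  increments:
    - [0, 0, 0, 0, 0, -0.002, 0]
    - [0, 0, 0, 0, 0, -0.002, 0]
    - [0, 0, 0, 0, 0, -0.001, 0]
    - [0, 0, 0, 0, 0, 0, 0]

```text
time: 17.97
tcp_pos: [605.6, -20.7, 88.5]
tool_rot: [0.5, 0.5, 0.5, -0.5]
ft_force: [-3.1, 0.5, 2.1]
finger_gap: 0.178
```

Request:
apply_moves:
  increments:
    - [0, 0, 0, 0, 0, -0.002, 0]
    - [0, 0, 0, 0, 0, -0.002, 0]
    - [0, 0, 0, 0, 0, -0.002, 0]
    - [0, 0, 0, 0, 0, 0, 0]

```text
time: 18.3
tcp_pos: [605.7, -20.7, 83.4]
tool_rot: [0.5, 0.5, 0.5, -0.5]
ft_force: [-6.8, -0.0, 8.6]
finger_gap: 0.175
```

```bash
python3 st.py
```

```text
18.45 [605.77 -20.69  83.39] [-7.25  0.03  9.85] [0.08  1.424 0.009] yaw 0.01 q6 1.4519657928016525 tilt 0.01970816285497478 0.17725424938779769
```

Request:
apply_moves:
  increments:
    - [0, 0, 0, -0.0007, 0, -0.001, 0]
    - [0, 0, 0, 0, 0, -0.001, 0]
    - [0, 0, 0, 0, 0, 0, 0]
    - [0, 0, 0, 0, 0, 0, 0]

```text
time: 18.78
tcp_pos: [605.9, -20.7, 83.2]
tool_rot: [0.501, 0.5, 0.499, -0.499]
ft_force: [-10.1, 1.4, 18.7]
finger_gap: 0.18
```

```bash
python3 st.py
```

```text
18.9333 [605.91 -20.7   83.23] [-10.6    1.41  18.69] [0.176 2.032 0.018] yaw 0.01 q6 1.4517837406361604 tilt 0.1316654537392904 0.17646626180495412
```

```bash
python3 - <<'E'
from h import *
im=[]
for n in("scene","side"):
    t=snap(n);u,v=proj(t,(604,-20,110)).astype(int)-[33,36];im.append(cv2.resize(t["frame"][v:v+66,u:u+66],(396,396),interpolation=cv2.INTER_CUBIC))
save(cv2.convertScaleAbs(np.hstack(im),alpha=1.4,beta=20),"k4.png")
E
```

```text
(no output)
```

View pics/k4.png

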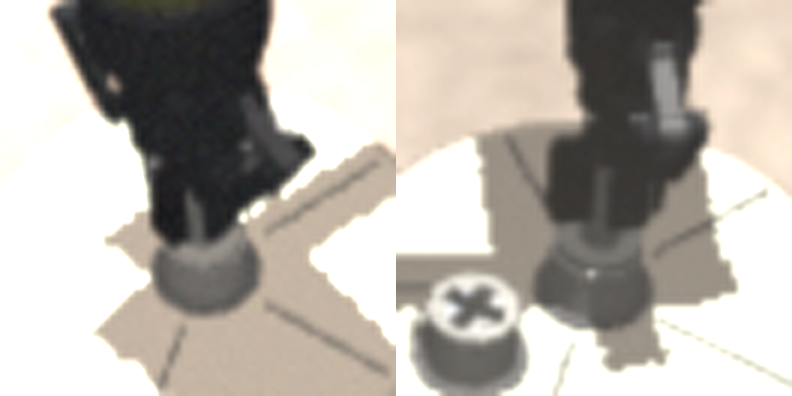

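The collar is seated on the sunken button head at (205,240) and (200,245), with no gap showing, and the lock screw is still turned. Handing in.

```bash
python3 -c "
from workcell import manip
print(manip.finish_job())"
```

```text
the job is handed in; nothing more can be done
None
```

I unlocked the lock screw with the key, moved the key to the button, pressed it all the way down, and handed the job in at about 19 s, still gripping and pressing. No verdict was reported.

**Last checks**
- **Lock screw:** it turned from 24.5° to −42.2°, about 1.16 rad. The moment rose to 1.4 N m at the stop.
- **Button:** the final height puts the key's collar about 8 mm below the raised rim, which is the button's full travel. Another 2 mm of commanded push moved it only 0.2 mm and doubled the force to 18.7 N, so it is on its stop. The last picture shows the collar seated with no gap.
- **Alignment and grip:** the key is at about 0° against the hub's 0 ± 1°, the tool is tilted 0.13°, and the opening reads about 15 mm on the 16 mm handle.
- **Bystanders:** I touched none that I know of, but I did not measure them again at the end.

**What failed or disagreed**
- **First grasp:** the fingers closed above the handle. The visible fingertips are about 35 mm behind the reported TCP, so I regripped lower.
- **Key position in the hand:** the wrist camera put the key about 9 mm off both along the grip and in height, while the fixed cameras put it within 1–2 mm. The turn in the lock showed an offset of about 2.6 mm, and I used that.
- **Side force:** about 10 N remained along x at the end.

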